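Dab anti-fog on two mask lenses

ROBOT

A 7-joint arm with a two-finger parallel gripper is mounted at the origin on the work surface. World frame = base frame: x ahead of the robot, y to its left, z up, the work surface at z = 0. Lengths are in m, angles in rad, forces in N, time in s.
With the tool pointing down it reaches from about 0.425 to 0.875 m from the base axis. Payload 4.7 kg.
Tool frame: the origin (TCP) lies at the very end of the fingers, on their centre line; the grasp point (between the pads) lies 19 mm behind it; z points along the fingers, y is the direction in which the jaws open and shut (so a half turn about z gives the same grasp; the last joint's range is limited). The gripper opens to 85 mm and grips with 20 to 120 N. Pads are 22 mm wide; open, the fingers measure 114 mm over their backs; the gripper's body (76 mm by 85 mm) begins 54 mm behind the grasp point. The pads swing forward as they close: fully open they stand 13 mm farther back than shut.
Start: joints at [-1.139, 0.321, -0.07, 1.45, 0.023, 1.371, -0.057], TCP at [0.264, 0.594, 0.207] pointing down, gripper open.
Joint ranges: [-2.86, 2.86], [-0.3, 2.09], [-1.38, 1.24], [0.06, 2.45], [-1.56, 4.7], [0.09, 2.05], [-2.69, 2.69]. Speed limits (rad/s): [2.57, 2.57, 3.14, 3.14, 3.14, 3.14, 3.14].

INTERFACE

Orientations are given as a rotation vector (axis times angle).
In Python, from rig import manip gives the robot as it stands.
- The arm moves only by the tool carry_out, never from a script. Its argument "commands" is one flat list of numbers, 5 for each row, row after row: the opening, from 0 (shut) to 1 (fully open), then the shift along the tool's x, y, z in cm, then the turn about the tool's z in degrees. A call has 1 to 8 rows; each row is the pose to reach, as a shift and turn from the pose measured when the call began, along the tool's axes at that moment; what a row does not reach only later rows make up. A row lasts 1/12 s, in which the tool goes at most 41.7 mm and 7.16 degrees, less where a joint would pass 70% of its speed; a pose out of reach is approached as far as the arm can. A call with a gripper value outside its range is refused whole. The fingers move at their own pace and stop on an object; "force" is the grip in N (left out, the last holds). Time passes only in rows, so rows that repeat a pose let the fingers close. It gives the time, the measured TCP pose, the force and the opening at its end, in the units of the state.
- manip.sense(): the state, without advancing time (a new reading comes with each control period).
- manip.snapshot(name): name is "scene" or "top" or "wrist"; returns a dict with "frame" (400x640x3 uint8, red, green, blue), "fovy" (degrees; the focal length in pixels is half the picture's height over the tangent of half this angle, whatever the lens; pixels are square), "cx", "cy" (the principal point, pixels), "rvec" (rotation vector, rad) and "tvec" (3), from world to camera coordinates, as OpenCV has them; the wrist camera has in their place "mount" (4x4, takes a point from camera to tool coordinates, whose origin is the TCP and whose axes are the flange's). Camera axes: x right, y down, z forward; pixel columns grow to the right and rows downward; lengths in m; the calibration is good to about 2 mm. The wrist camera is an equidistant fisheye: a pixel r from the principal point sees the ray r / f radians off the axis. A picture is of the moment at which its call begins: read the wrist's pose just before it. There is no depth.
- manip.hand_in(): hands the job in, once; it reports no verdict.
The state is a dict: "t": time; "joint_pos": joint angles; "qvel": joint speeds; "joint_torque": joint torques, N m; "ee_pos": TCP position; "tcp_rot": TCP orientation; "wrist_force": force on the tool from outside, world axes, zero at the start; "torque": the same for the moment, N m; "finger_gap": opening from 0.0 (shut) to 1.0 (fully open).
Only numpy, scipy, OpenCV 4.12 (cv2) and the standard library are available. Lean on these libraries where they do the work, as an engineer would, in place of code of your own. Each camera call takes 0.05 s, during which the arm holds its last target. There are 200 camera calls.

TASK

With the fingertips, gently press the white pad of the wall dispenser all the way down to pick up a dab of anti-fog gel and lightly touch it onto the glass of the blue-rimmed mask lens; then gently press the pad all the way down again for a fresh dab and lightly touch the glass of the orange-rimmed lens. Touch only: the lenses stay lying where they are in the tray, nothing is picked up or pushed about, and the other things are left alone.

Things in the scene. Friction and masses are not known exactly. Their poses are not given: they have to be found in the camera images.
- pad (a joint): travel of the push pad on the wall dispenser, m: 0 = up, 0.012 = fully down. A spring lifts it back; starting it down takes about 1 N, fully down about 3.6 N, then it is against a hard stop
- pad_top (a point): middle of the top of the push pad: a white disc 50 mm across, level, facing up, on top of the white bottle of the wall-mounted dispenser; pressing it straight down wells gel up through the small hole in its middle onto the fingertips. Moves down with the pad
- dispenser: the dispenser: frosted white bottle 72 mm across in a chrome ring holder, fixed to the half wall on the left. Origin: centre of the bottle's underside, on the vertical axis of bottle and pad; the pad's top is 163 mm above it when up. The wall's tiled face is 85 mm from the axis towards +y and upright, and the wall's top is 180 mm above the work surface
- tray: clear acrylic tray 125 x 315 x 20 mm, walls and floor 4 mm, with three compartments in a row along its own y (each about 117 x 100 mm): the middle one holds whistle and clip, the outer two one lens each. Origin: centre of its underside, on the ledge
- blue_lens: blue-rimmed lens of a diving mask, flat glass in a soft silicone rim, lying loose, glass up, in one of the tray's two outer compartments (either one); rounded, 94 x 78 mm over the rim, long way along its own x, 80 g. Origin: under its middle, on the tray floor. The rim is 12 mm high
- blue_glass: the clear rigid glass of the blue-rimmed lens, about 70 x 54 mm, its top 10.5 mm above the tray floor, 1.5 mm below the rim's top; origin as the lens's origin. The soft rim lets it sink straight down when pressed: it starts at about 0.5 N, sinks 1 mm for each further 1.2 N, meets a hard stop after 4 mm (5.3 N) and springs back
- blue_middle (a point): middle of the top of the glass of the blue-rimmed lens, z up
- orange_lens: orange-rimmed lens of a diving mask, flat glass in a soft silicone rim, lying loose, glass up, in one of the tray's two outer compartments (either one); rounded, 94 x 78 mm over the rim, long way along its own x, 80 g. Origin: under its middle, on the tray floor. The rim is 12 mm high
- orange_glass: the clear rigid glass of the orange-rimmed lens, about 70 x 54 mm, its top 10.5 mm above the tray floor, 1.5 mm below the rim's top; origin as the lens's origin. The soft rim lets it sink straight down when pressed: it starts at about 0.5 N, sinks 1 mm for each further 1.2 N, meets a hard stop after 4 mm (5.3 N) and springs back
- orange_middle (a point): middle of the top of the glass of the orange-rimmed lens, z up
- whistle: red plastic whistle, 52 x 24 x 18 mm, in the tray's middle compartment; origin under its barrel. Leave alone
- clip: aluminium snap clip (oval loop), 68 x 40 x 8 mm, in the tray's middle compartment; origin under its middle. Leave alone
- torch: black and yellow diving torch lying on the ledge to the right, 130 x 40 x 40 mm, long way along its x; origin under its middle. Leave alone
- snorkel: blue snorkel lying on the ledge at the far right, about 340 x 120 x 25 mm; origin under the tube. Leave alone
- mask_case: grey and black hard mask case, 115 x 190 x 87 mm, at the back of the ledge; origin under its middle. Leave alone
- cleaner: green bottle with blue cap, 52 mm across and 140 mm tall, standing at the back; origin under its middle. Leave alone
- dive_weight: dark metal diving weight, 60 x 85 x 28 mm, at the back left; origin under its middle. Leave alone
There are look-alikes about, which are no part of the job. What is shaped like the blue_lens but black or pink is not meant. What is shaped like the orange_lens but turquoise is not meant.

How it is judged:
By the outcome, as a careful person would: the job done as asked, in the order asked, and still so for the second after the job is handed in, with the robot touching nothing.
It also fails if it takes over 64 s, if anything falls off the work surface, if the arm or the gripper's body presses on something with over 40 N, if the wrist force passes 120 N, or if a joint passes its speed limit or range.

## Working session

There is one attempt and no reset: what is moved stays moved. The work goes in short steps, Python scripts to look and compute and a tool call to move; the robot and the scene stay as the last step left them, time stands still between calls to the robot, and variables do not carry over. Pictures are saved under pics/ and viewed, about 8 in all and at most 12, crops included, and the job is handed in when it is done.

Besides the shell and the picture viewer there is one more tool, called after "Emit:" by a JSON object that holds its "api" and its "payload". carry_out: Moves the arm, as the interface text tells. Its arguments: {"type":"object","properties":{"commands":{"type":"array","items":{"type":"number"}},"force":{"type":"number"}},"required":["commands"]}

```bash
mkdir -p pics; ls
cat > h.py <<'E'
import numpy as np, cv2
from scipy.spatial.transform import Rotation as R
from rig import manip
def ray(s,u,v,pose=None):
    f=200/np.tan(np.radians(s["fovy"]/2))
    if "mount" in s:
        d=np.array([u-s["cx"],v-s["cy"]]);r=np.hypot(*d);th=r/f
        c=np.r_[d/max(r,1e-9)*np.sin(th),np.cos(th)]
        p,Q=pose; M=np.array(s["mount"])
        return Q.apply(M[:3,3])+p, Q.apply(M[:3,:3]@c)
    Q=R.from_rotvec(np.ravel(s["rvec"])).inv()
    return Q.apply(-np.ravel(s["tvec"])), Q.apply(np.array([(u-s["cx"])/f,(v-s["cy"])/f,1]))
def onz(s,u,v,z,pose=None):
    o,d=ray(s,u,v,pose); return o+d*(z-o[2])/d[2]
def pose():
    s=manip.sense(); return np.array(s["ee_pos"]),R.from_rotvec(s["tcp_rot"])
def proj(s,P):
    f=200/np.tan(np.radians(s["fovy"]/2))
    c=R.from_rotvec(np.ravel(s["rvec"])).apply(P)+np.ravel(s["tvec"])
    return c[:2]/c[2]*f+[s["cx"],s["cy"]]
def save(n,im): cv2.imwrite(f"pics/{n}.png",cv2.cvtColor(im,cv2.COLOR_RGB2BGR))
E
python3 - <<'E'
from h import *
print({k:np.round(v,3) for k,v in manip.sense().items()})
P=pose(); print(P[1].as_matrix().round(3))
import pickle
S={n:manip.snapshot(n) for n in("scene","top","wrist")}
pickle.dump((S,P[0],P[1].as_rotvec()),open("s0.pkl","wb"))
for n,s in S.items(): save(n+"0",s["frame"]); print(n,{k:np.round(v,3).tolist() for k,v in s.items() if k!="frame"})
E
```

```text
pics
{'t': np.float64(0.0), 'joint_pos': array([-1.139,  0.322, -0.07 ,  1.452,  0.023,  1.371, -0.057]), 'qvel': array([ 0.001, -0.002,  0.   ,  0.001, -0.   , -0.   , -0.001]), 'joint_torque': array([ 0.0000e+00, -4.9359e+01, -3.8200e-01, -3.1433e+01,  1.3000e-02,
        1.2000e-02,  0.0000e+00]), 'ee_pos': array([0.264, 0.594, 0.206]), 'tcp_rot': array([-6.510e-01, -3.073e+00,  3.000e-03]), 'wrist_force': array([ 0.346,  0.113, -0.377]), 'torque': array([ 0.033, -0.033,  0.012]), 'finger_gap': np.float64(1.005)}
[[-0.914  0.406 -0.001]
 [ 0.406  0.914 -0.002]
 [-0.    -0.002 -1.   ]]
scene {'fovy': 55.529, 'cx': 315.699, 'cy': 206.376, 'rvec': [2.207, 1.161, -0.445], 'tvec': [-0.221, -0.308, 1.618]}
top {'fovy': 53.398, 'cx': 316.985, 'cy': 198.86, 'rvec': [2.213, -2.158, 0.062], 'tvec': [-0.098, 0.555, 1.251]}
wrist {'fovy': 65.706, 'cx': 322.248, 'cy': 196.224, 'mount': [[0.0, -0.957, -0.289, 0.073], [1.0, 0.0, 0.0, 0.001], [-0.0, -0.289, 0.957, -0.167], [0.0, 0.0, 0.0, 1.0]]}
```

View pics/scene0.png

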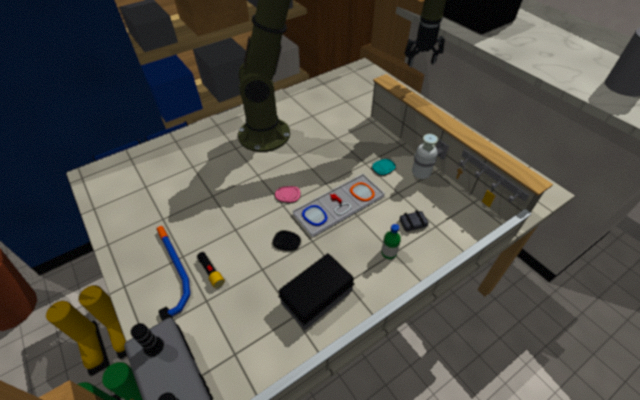

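View pics/top0.png

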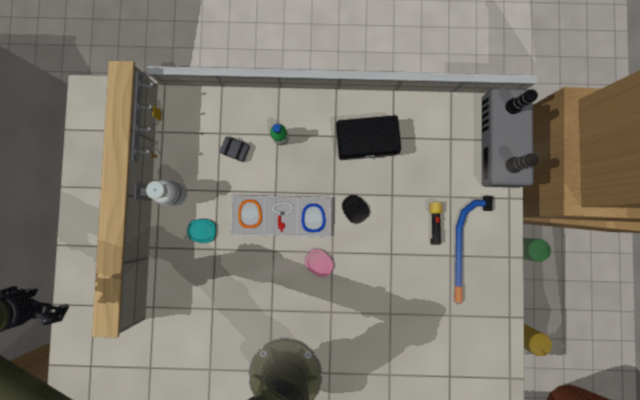

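The scene view shows the blue lens at (314,215), the orange lens at (362,191) and the dispenser at (427,150). The top view shows blue at (313,217), orange at (250,213) and the pad at about (155,190).

Possible mix-ups in the top view:
- **For the blue lens:** black (355,208) and pink (319,262).
- **For the orange lens:** turquoise (202,230).

All three lie outside the tray, so I take the blue- and orange-rimmed ones inside it. I'll check that in one close crop and measure.

Run:
```python
from h import *
import pickle
S,p,rv=pickle.load(open("s0.pkl","rb"))
t,sc=S["top"],S["scene"]
hsv=cv2.cvtColor(t["frame"],cv2.COLOR_RGB2HSV)
for n,lo,hi in(("blue",(105,120,60),(130,255,255)),("orange",(5,140,90),(18,255,255))):
    m=cv2.inRange(hsv,lo,hi); m[:, :225]=0;m[:,340:]=0;m[:190]=0;m[245:]=0
    pts=np.argwhere(m)[:,::-1].astype(np.int32)
    (c,sz,a)=cv2.minAreaRect(pts); print(n,len(pts),c,sz,a,onz(t,*c,0.015))
def crop(s,x,y,w,h,k): return cv2.resize(s["frame"][y:y+h,x:x+w],None,fx=k,fy=k,interpolation=cv2.INTER_CUBIC)
a=crop(t,130,165,50,50,8); b=crop(sc,400,120,50,50,8); c=crop(t,190,180,180,45,4.444)
im=np.vstack([np.hstack([a,b]),cv2.resize(c,(800,200))]); save("crop0",im)
for z in(0.1,0.2,0.25): print(z,onz(t,155,190,z))
print(proj(t,np.array([.264,.594,.206])),proj(sc,np.array([.264,.594,.206])))
for u in ((109,230),(133,230),(109,70)): print(onz(t,*u,.18))
```

```text
blue 190 (313.0, 217.5) (27.0, 22.0) 90.0 [ 0.49731414 -0.07321112  0.015     ]
orange 190 (249.5, 213.5) (27.0, 23.0) 90.0 [0.50492313 0.12969204 0.015     ]
0.1 [0.56608798 0.40024989 0.1       ]
0.2 [0.55847321 0.35844464 0.2       ]
0.25 [0.55466582 0.33754201 0.25      ]
[ 60.90568943 297.00695003] [418.9342324   73.11169753]
[0.44555627 0.48896343 0.18      ]
[0.44726229 0.42221064 0.18      ]
[0.89929939 0.51578346 0.18      ]
```

View pics/crop0.png

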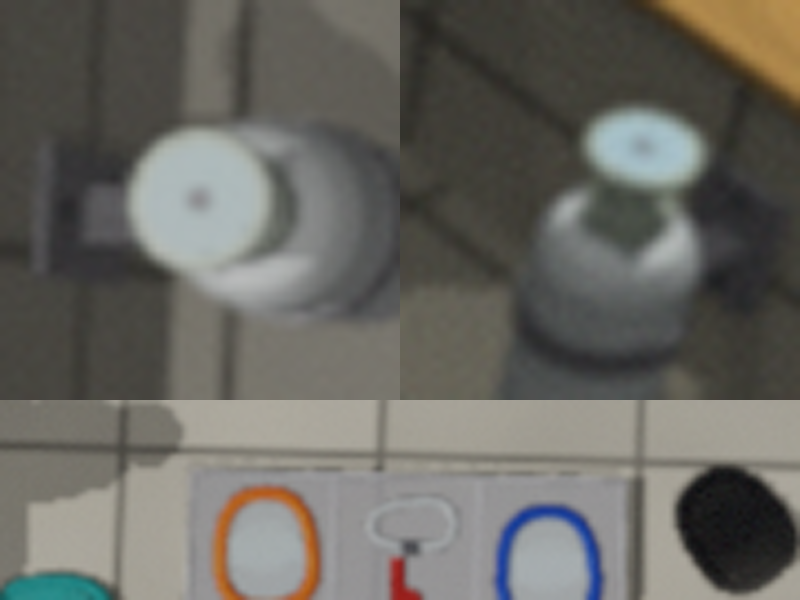

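The crop confirms the choice: the orange and blue rims are in the tray's outer compartments, while turquoise and black are outside. The pad's hole is at top (154.3,189.4) and scene (430.1,137.9). Next I triangulate it.

Run:
```python
from h import *
import pickle
S,p,rv=pickle.load(open("s0.pkl","rb"))
o1,d1=ray(S["top"],154.3,189.4);o2,d2=ray(S["scene"],430.1,137.9)
A=np.stack([d1,-d2],1);k=np.linalg.lstsq(A,o2-o1,rcond=None)[0]
a,b=o1+d1*k[0],o2+d2*k[1];P=(a+b)/2
print(P,np.linalg.norm(a-b))
Q=R.from_rotvec(rv);print("tool shift to pad, cm",Q.inv().apply(P-p)*100)
```

```text
[0.56074647 0.36650469 0.18335939] 0.0020904276339554686
tool shift to pad, cm [-36.37316452  -8.68531286   2.31788972]
```

Emit:
{"api": "carry_out", "payload": {"commands": [0,0,0,-4,0,0,0,0,-8,0,0,-4,-1,-8,0,0,-8,-2,-8,0,0,-12,-3,-8,0,0,-16,-4,-8,0,0,-20,-5,-8,0,0,-24,-6,-8,0], "force": 20}}

```text
t: 0.82
ee_pos: [0.4599, 0.44, 0.2865]
tcp_rot: [-0.651, -3.073, 0.003]
wrist_force: [0.4, -0.0, -0.0]
finger_gap: 0.002
```

Emit:
{"api": "carry_out", "payload": {"commands": [0,-4,-0.9,0,0,0,-8,-1.7,0,0,0,-12.2,-2.6,0,0,0,-12.2,-2.6,2,0,0,-12.2,-2.6,4,0,0,-12.2,-2.6,4,0]}}

```text
t: 1.32
ee_pos: [0.5596, 0.3644, 0.2414]
tcp_rot: [-0.653, -3.067, 0.012]
wrist_force: [-0.6, -0.0, -1.5]
finger_gap: 0.001
```

Run:
```python
from h import *
P=pose(); s=manip.snapshot("wrist"); print(P[0]*1000,manip.sense()["wrist_force"])
import pickle; pickle.dump((s,P[0],P[1].as_rotvec()),open("w1.pkl","wb"))
f=200/np.tan(np.radians(s["fovy"]/2))
def wproj(X):
    M=np.array(s["mount"]);q=P[1].inv().apply(X-P[0]);c=M[:3,:3].T@(q-M[:3,3])
    r=np.hypot(*c[:2]);th=np.arctan2(r,c[2]);return c[:2]/r*f*th+[s["cx"],s["cy"]]
print("pad est at",wproj(np.array([.5607,.3665,.1834])),"tcp at",wproj(P[0]))
save("w1",s["frame"])
```

```text
[559.64660175 364.39296164 241.39550044] [-0.0941024   0.20985854 -0.46204073]
pad est at [324.44397029 203.12888064] tcp at [320.26074363 233.21221822]
```

View pics/w1.png

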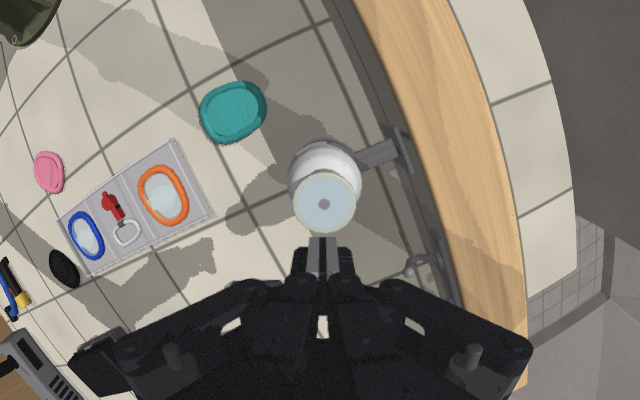

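The hole appears at (324,203.5), against a prediction of (324.4,203.1), so the estimate holds. I'm going down to just above the pad.

Emit:
{"api": "carry_out", "payload": {"commands": [0,0,0.2,2,0,0,0,0.2,4,0,0,0,0.2,4.8,0,0,0,0.2,5,0,0,0,0.2,5,0,0,0,0.2,5,0]}}

```text
t: 1.87
ee_pos: [0.5605, 0.3681, 0.1954]
tcp_rot: [-0.65, -3.071, 0.006]
wrist_force: [-0.2, 0.2, 1.0]
finger_gap: -0.002
```

Emit:
{"api": "carry_out", "payload": {"commands": [0,0,-0.1,0.4,0,0,0,-0.1,0.4,0,0,0,-0.1,0.4,0]}}

```text
t: 2.12
ee_pos: [0.5603, 0.3673, 0.1922]
tcp_rot: [-0.651, -3.071, 0.005]
wrist_force: [-0.7, -0.0, -0.0]
finger_gap: -0.004
```

Emit:
{"api": "carry_out", "payload": {"commands": [0,0,0,0.2,0,0,0,0,0.4,0,0,0,0,0.6,0,0,0,0,0.8,0,0,0,0,0.8,0,0,0,0,0.8,0]}}

```text
t: 2.62
ee_pos: [0.5601, 0.3671, 0.1837]
tcp_rot: [-0.65, -3.071, 0.006]
wrist_force: [0.6, -0.3, 0.0]
finger_gap: 0.002
```

Emit:
{"api": "carry_out", "payload": {"commands": [0,0,0,0.1,0,0,0,0,0.2,0,0,0,0,0.3,0,0,0,0,0.4,0,0,0,0,0.4,0,0,0,0,0.4,0]}}

```text
t: 3.12
ee_pos: [0.5601, 0.3671, 0.1797]
tcp_rot: [-0.65, -3.071, 0.006]
wrist_force: [-0.4, -0.1, -0.1]
finger_gap: -0.001
```

```bash
python3 -c "
from h import *
import time
s=manip.sense();print(s['wrist_force'],s['ee_pos'],s['joint_torque'])"
```

```text
[-0.42982117 -0.09820618 -0.12430886] [0.56009837 0.36708704 0.17967008] [ 9.96019699e-04 -5.15885746e+01  1.80401936e+00 -3.10685384e+01
  1.62176328e-02  2.24137591e-02  1.32791679e-04]
```

Emit:
{"api": "carry_out", "payload": {"commands": [0,0,0,0.1,0,0,0,0,0.2,0,0,0,0,0.3,0,0,0,0,0.3,0]}}

```text
t: 3.45
ee_pos: [0.56, 0.367, 0.1763]
tcp_rot: [-0.65, -3.07, 0.006]
wrist_force: [-0.2, 0.4, -0.4]
finger_gap: 0.004
```

Run:
```python
from h import *
s=manip.snapshot("scene");w=manip.snapshot("wrist");print(manip.sense()["wrist_force"])
a=cv2.resize(s["frame"][100:160,400:460],None,fx=6.66,fy=6.66,interpolation=cv2.INTER_CUBIC)
b=cv2.resize(w["frame"][150:270,260:380],(a.shape[1],a.shape[0]),interpolation=cv2.INTER_CUBIC)
save("c2",np.hstack([a,b]))
```

```text
[-0.11467081  1.16709354  0.22311658]
```

View pics/c2.png

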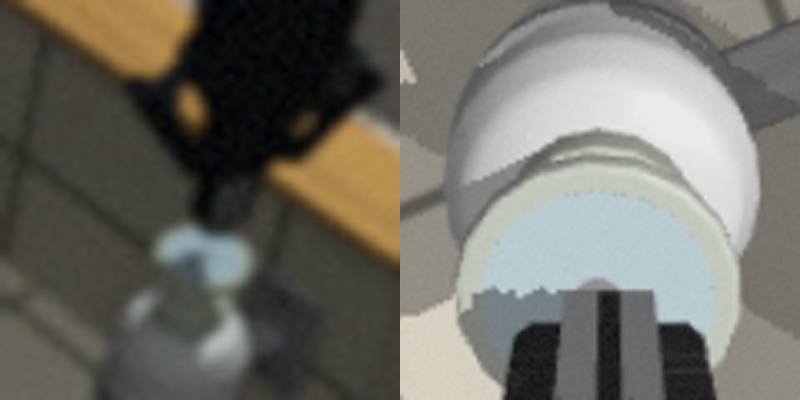

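The fingertips look to be centred a few mm above the pad. The hole is visible just beyond the tips at about (600,283) in the crop. I continue down.

Emit:
{"api": "carry_out", "payload": {"commands": [0,0,0,0.1,0,0,0,0,0.2,0,0,0,0,0.3,0,0,0,0,0.3,0]}}

```text
t: 3.88
ee_pos: [0.5599, 0.367, 0.1732]
tcp_rot: [-0.65, -3.07, 0.007]
wrist_force: [0.6, -0.3, -0.0]
finger_gap: -0.002
```

Emit:
{"api": "carry_out", "payload": {"commands": [0,0,0,0.1,0,0,0,0,0.2,0,0,0,0,0.2,0,0,0,0,0.2,0]}}

```text
t: 4.22
ee_pos: [0.5599, 0.3669, 0.1711]
tcp_rot: [-0.65, -3.07, 0.007]
wrist_force: [-0.2, -0.6, -0.6]
finger_gap: -0.0
```

Run:
```python
from h import *
F=[]
for i in range(5):
    w=manip.snapshot("wrist");F.append(manip.sense()["wrist_force"])
print(np.round(F,2),np.mean(F,0))
```

```text
[[-0.35  0.28  0.14]
 [-0.5   0.5   0.41]
 [ 0.86 -0.94  0.28]
 [ 0.53  0.09  0.39]
 [-0.13  0.54 -0.4 ]] [0.08265313 0.0918046  0.16601423]
```

The measured force is still at noise level. I check the visible tip row against the TCP model.

Run:
```python
from h import *
s=manip.snapshot("wrist");sc=manip.snapshot("scene");print(manip.sense()["finger_gap"])
f=200/np.tan(np.radians(s["fovy"]/2));M=np.array(s["mount"])
for x in(0,.004,.011):
  for z in(0,-.006,-.012,-.019):
    c=M[:3,:3].T@(np.array([x,0,z])-M[:3,3]);r=np.hypot(*c[:2]);print(x,z,(c[:2]/r*f*np.arctan2(r,c[2])+[s["cx"],s["cy"]]).round(1))
print(proj(sc,pose()[0]),proj(sc,np.array([.5607,.3665,.1834])))
a=cv2.resize(sc["frame"][100:160,400:460],None,fx=6.66,fy=6.66,interpolation=cv2.INTER_CUBIC)
b=cv2.resize(s["frame"][150:270,260:380],(a.shape[1],a.shape[0]),interpolation=cv2.INTER_CUBIC)
save("c3",np.hstack([a,b]))
```

```text
0.0009918754523289635
0 0 [320.3 233.2]
0 -0.006 [320.2 237.4]
0 -0.012 [320.1 241.9]
0 -0.019 [320.1 247.5]
0.004 0 [320.2 226.9]
0.004 -0.006 [320.2 231. ]
0.004 -0.012 [320.1 235.3]
0.004 -0.019 [320.  240.7]
0.011 0 [320.2 215.7]
0.011 -0.006 [320.2 219.4]
0.011 -0.012 [320.1 223.4]
0.011 -0.019 [320.  228.5]
[429.59320882 140.37211583] [430.40312238 137.80507828]
```

View pics/c3.png

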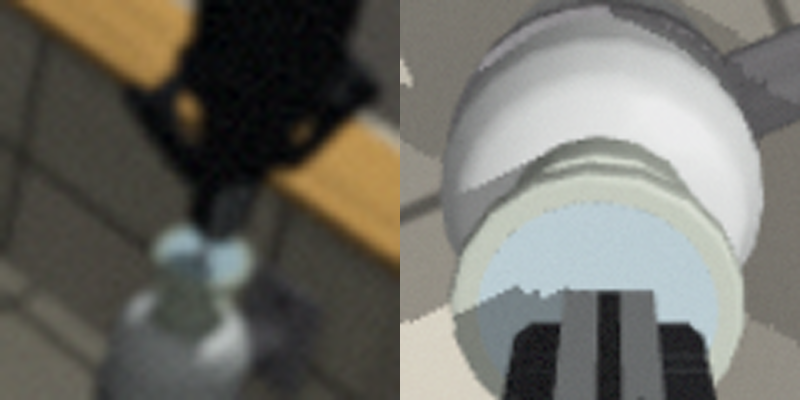

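The pad is still up in the scene view and the tips are short of it. The visible tip row suggests the fingers end above the nominal TCP. I keep going down by force; the pad's spring ramp gives 12 mm of warning.

Emit:
{"api": "carry_out", "payload": {"commands": [0,0,0,0.1,0,0,0,0,0.2,0,0,0,0,0.3,0,0,0,0,0.4,0,0,0,0,0.4,0,0,0,0,0.4,0]}}

```text
t: 5.07
ee_pos: [0.5598, 0.3669, 0.1671]
tcp_rot: [-0.65, -3.07, 0.007]
wrist_force: [-0.2, 0.3, -1.1]
finger_gap: 0.004
```

```bash
cat > f.py <<'E'
from h import *
F=[]
for i in range(4):
    w=manip.snapshot("wrist");F.append(manip.sense()["wrist_force"])
print(np.mean(F,0).round(2),(pose()[0]*1000).round(1),manip.sense()["t"])
E
python3 f.py
```

```text
[-0.35 -0.11  0.43] [559.9 367.  167.4] 5.2667
```

Emit:
{"api": "carry_out", "payload": {"commands": [0,0,0,0.1,0,0,0,0,0.2,0,0,0,0,0.3,0,0,0,0,0.3,0,0,0,0,0.3,0]}}

```text
t: 5.68
ee_pos: [0.5599, 0.3669, 0.1642]
tcp_rot: [-0.65, -3.07, 0.007]
wrist_force: [-0.8, -0.1, -0.4]
finger_gap: 0.001
```

```bash
python3 f.py
python3 - <<'E'
from h import *
import pickle
S=pickle.load(open("s0.pkl","rb"))[0]["scene"]
s=manip.snapshot("scene");w=manip.snapshot("wrist")
c=lambda s:cv2.resize(s["frame"][120:160,405:455],None,fx=8,fy=8,interpolation=cv2.INTER_CUBIC)
b=cv2.resize(w["frame"][150:270,250:400],(400,320),interpolation=cv2.INTER_CUBIC)
save("c4",np.hstack([c(s),b]))
# dispenser pad shift between start and now in scene: left/right rim of the pad
g=lambda s:cv2.cvtColor(s["frame"],cv2.COLOR_RGB2GRAY)[125:150,418:445]
print(g(S)[:, 4],g(s)[:,4])
E
```

```text
[ 0.04  0.15 -0.37] [560.  367.  164.4] 5.8833
[ 63  61  63  64  62  62  63  65  63  66  62  68  79  81  76  68  65  72
  95 131 145 125 108 110 115] [ 63  66  66  64  64  68  67  67  67  67  62  66  67  76  70  69  65  70
  86 109 120 102  89  83  91]
```

View pics/c4.png

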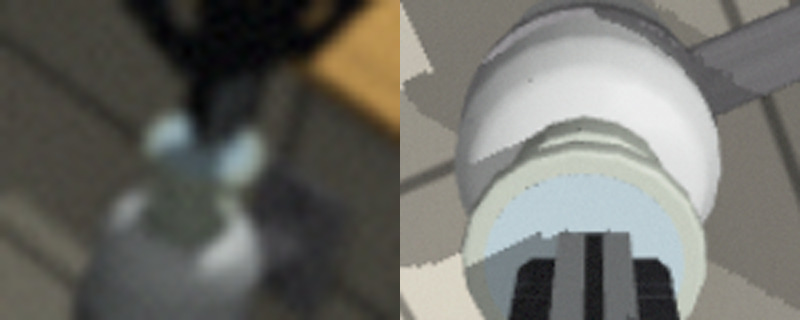

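The pad is still up and the fingertips are over its middle but not yet on it, since their shadow still leads to the tips. I keep going down.

Emit:
{"api": "carry_out", "payload": {"commands": [0,0,0,0.1,0,0,0,0,0.2,0,0,0,0,0.3,0,0,0,0,0.3,0,0,0,0,0.3,0]}}

```text
t: 6.4
ee_pos: [0.5598, 0.3669, 0.1613]
tcp_rot: [-0.65, -3.07, 0.007]
wrist_force: [-0.1, -0.5, 0.2]
finger_gap: 0.004
```

```bash
python3 f.py
```

```text
[ 0.24 -0.05 -0.19] [560.  367.  161.5] 6.6
```

Emit:
{"api": "carry_out", "payload": {"commands": [0,0,0,0.1,0,0,0,0,0.2,0,0,0,0,0.3,0,0,0,0,0.3,0,0,0,0,0.3,0]}}

```text
t: 7.02
ee_pos: [0.5601, 0.3671, 0.1587]
tcp_rot: [-0.65, -3.071, 0.006]
wrist_force: [-0.3, -0.0, 1.4]
finger_gap: -0.001
```

```bash
python3 f.py
```

```text
[0.33 0.23 1.16] [560.1 367.  158.7] 7.2167
```

There is contact at a TCP z of about 0.159 (1.2 N), so full travel should come near 0.147.

Emit:
{"api": "carry_out", "payload": {"commands": [0,0,0,0.2,0,0,0,0,0.4,0,0,0,0,0.6,0,0,0,0,0.8,0,0,0,0,0.8,0,0,0,0,0.8,0]}}

```text
t: 7.72
ee_pos: [0.5601, 0.3671, 0.1508]
tcp_rot: [-0.65, -3.071, 0.005]
wrist_force: [-0.4, 1.0, 2.6]
finger_gap: 0.0
```

```bash
python3 f.py
```

```text
[-0.2  -0.49  2.71] [560.1 367.1 150.9] 7.9167
```

Emit:
{"api": "carry_out", "payload": {"commands": [0,0,0,0.1,0,0,0,0,0.2,0,0,0,0,0.3,0,0,0,0,0.3,0,0,0,0,0.3,0]}}

```text
t: 8.33
ee_pos: [0.5601, 0.3671, 0.1479]
tcp_rot: [-0.651, -3.071, 0.005]
wrist_force: [0.6, 0.3, 3.4]
finger_gap: 0.001
```

```bash
python3 f.py
```

```text
[-0.3  -0.24  3.24] [560.1 367.1 147.9] 8.5333
```

Emit:
{"api": "carry_out", "payload": {"commands": [0,0,0,0.05,0,0,0,0,0.1,0,0,0,0,0.1,0,0,0,0,0.1,0]}}

```text
t: 8.87
ee_pos: [0.5601, 0.3671, 0.1477]
tcp_rot: [-0.651, -3.071, 0.005]
wrist_force: [-1.9, -1.5, 6.0]
finger_gap: 0.003
```

```bash
python3 f.py
```

```text
[-1.73 -0.6   5.95] [560.1 367.1 147.6] 9.0667
```

The pad is against its hard stop (6 N, z stalled at 0.1476), so the first press is complete. I lift straight up and go over to the blue lens.

Emit:
{"api": "carry_out", "payload": {"commands": [0,0,0,-2,0,0,0,0,-5,0,0,0,0,-8,0,0,-1.1,-4,-8,0,0,-2.2,-8,-8,0,0,-3.4,-12,-8,0,0,-4.5,-16,-8,0,0,-5.6,-20,-8,0]}}

```text
t: 9.73
ee_pos: [0.5295, 0.1597, 0.2273]
tcp_rot: [-0.65, -3.07, 0.006]
wrist_force: [0.7, -0.3, -0.3]
finger_gap: -0.0
```

Emit:
{"api": "carry_out", "payload": {"commands": [0,-1.2,-4,0,0,0,-2.3,-8,0,0,0,-3.5,-12,0,0,0,-4.6,-16,0,0,0,-5.8,-20,0,0,0,-6.5,-22.6,3,0,0,-6.5,-22.6,7,0,0,-6.5,-22.6,10,0]}}

```text
t: 10.4
ee_pos: [0.4954, -0.0763, 0.1259]
tcp_rot: [-0.658, -3.068, 0.006]
wrist_force: [0.4, 0.9, -0.4]
finger_gap: 0.002
```

```bash
cat > w.py <<'E'
from h import *
import sys
name=sys.argv[1]
P=pose(); s=manip.snapshot("wrist"); save("w_"+name,s["frame"])
lo,hi=dict(blue=((105,120,60),(130,255,255)),orange=((5,140,90),(18,255,255)))[name]
m=cv2.inRange(cv2.cvtColor(s["frame"],cv2.COLOR_RGB2HSV),lo,hi)
m=cv2.morphologyEx(m,cv2.MORPH_CLOSE,np.ones((3,3)))
cs,_=cv2.findContours(m,cv2.RETR_EXTERNAL,cv2.CHAIN_APPROX_NONE)
c=max(cs,key=cv2.contourArea)[:,0]
W=np.array([onz(s,u,v,.012,P) for u,v in c])*1000
box=cv2.minAreaRect(W[:,:2].astype(np.float32))
print(name,len(c),"px",c.min(0),c.max(0),"rect mm",box)
d=np.array([*box[0],0])/1000-P[0]; d[2]=0
print("tcp",P[0].round(4),"tool shift cm",(P[1].inv().apply(d)*100).round(2),manip.sense()["t"])
E
python3 w.py blue
```

```text
blue 257 px [278 135] [368 231] rect mm ((497.462890625, -73.34965515136719), (92.43216705322266, 77.34162139892578), 8.635832786560059)
tcp [ 0.4954 -0.0763  0.1259] tool shift cm [-0.06  0.35 -0.  ] 10.45
```

The blue rim measures 92×77 mm at (0.4975, −0.0733), which matches the first estimate. I descend over its middle.

Emit:
{"api": "carry_out", "payload": {"commands": [0,0,0.35,2,0,0,0,0.35,4,0,0,0,0.35,6,0,0,0,0.35,8,0,0,0,0.35,9.3,0,0,0,0.35,9.3,0,0,0,0.35,9.3,0]}}

```text
t: 11.03
ee_pos: [0.4908, -0.0713, 0.0268]
tcp_rot: [-0.651, -3.057, 0.011]
wrist_force: [1.2, 0.6, 0.5]
finger_gap: 0.0
```

```bash
python3 f.py
python3 - <<'E'
from h import *
w=manip.snapshot("wrist");s=manip.snapshot("scene")
b=cv2.resize(w["frame"][120:270,225:425],(533,400),interpolation=cv2.INTER_CUBIC)
x,y=proj(s,pose()[0]).astype(int);print(x,y)
a=cv2.resize(s["frame"][y-30:y+20,x-16:x+17],(264,400),interpolation=cv2.INTER_CUBIC)
save("c5",np.hstack([b,a]))
E
```

```text
[-0.04  0.16 -0.16] [492.3 -71.5  28.2] 11.2333
314 210
```

View pics/c5.png

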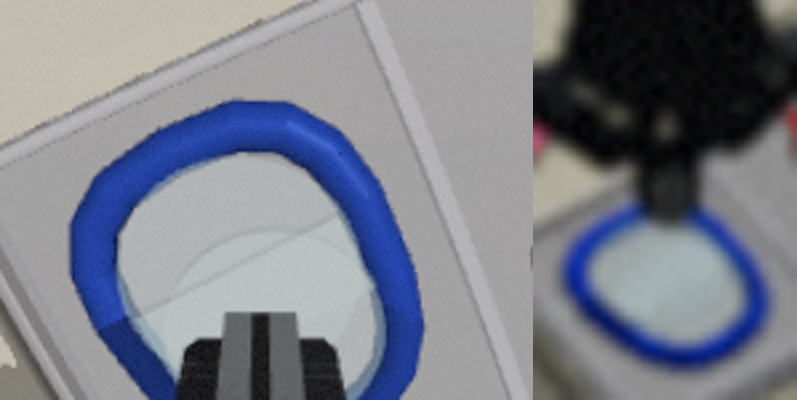

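The fingers are above the blue glass and still clear of it, with no force. TCP x is about 5 mm short, so I correct that and descend.

Emit:
{"api": "carry_out", "payload": {"commands": [0,-0.5,0,0,0,0,-0.5,0,0.2,0,0,-0.5,0,0.4,0,0,-0.5,0,0.6,0,0,-0.5,0,0.8,0,0,-0.5,0,0.8,0,0,-0.5,0,0.8,0]}}

```text
t: 11.92
ee_pos: [0.4961, -0.0735, 0.0195]
tcp_rot: [-0.652, -3.059, 0.009]
wrist_force: [0.9, 0.4, 0.1]
finger_gap: -0.001
```

```bash
python3 f.py
```

```text
[-0.18  0.25  0.36] [496.5 -73.5  19.9] 12.1167
```

Emit:
{"api": "carry_out", "payload": {"commands": [0,0,0,0.1,0,0,0,0,0.2,0,0,0,0,0.3,0,0,0,0,0.3,0,0,0,0,0.3,0]}}

```text
t: 12.53
ee_pos: [0.4964, -0.0736, 0.0168]
tcp_rot: [-0.652, -3.06, 0.009]
wrist_force: [0.4, -0.0, -0.3]
finger_gap: -0.001
```

```bash
python3 f.py
```

```text
[-0.09  0.13 -0.17] [496.5 -73.6  17. ] 12.7333
```

Emit:
{"api": "carry_out", "payload": {"commands": [0,0,0,0.1,0,0,0,0,0.2,0,0,0,0,0.3,0,0,0,0,0.3,0,0,0,0,0.3,0]}}

```text
t: 13.15
ee_pos: [0.4964, -0.0736, 0.0139]
tcp_rot: [-0.652, -3.06, 0.009]
wrist_force: [-0.8, 0.3, 0.7]
finger_gap: 0.001
```

```bash
python3 f.py
```

```text
[-0.04 -0.15  0.06] [496.5 -73.6  14. ] 13.35
```

Emit:
{"api": "carry_out", "payload": {"commands": [0,0,0,0.1,0,0,0,0,0.2,0,0,0,0,0.3,0,0,0,0,0.4,0,0,0,0,0.4,0,0,0,0,0.4,0]}}

```text
t: 13.85
ee_pos: [0.4964, -0.0736, 0.0099]
tcp_rot: [-0.652, -3.06, 0.009]
wrist_force: [-0.1, -0.4, 0.5]
finger_gap: -0.002
```

```bash
python3 f.py
```

```text
[-0.15 -0.27  0.26] [496.5 -73.6  10. ] 14.05
```

Emit:
{"api": "carry_out", "payload": {"commands": [0,0,0,0.1,0,0,0,0,0.2,0,0,0,0,0.3,0,0,0,0,0.4,0,0,0,0,0.4,0,0,0,0,0.4,0]}}

```text
t: 14.55
ee_pos: [0.4964, -0.0736, 0.0059]
tcp_rot: [-0.652, -3.06, 0.009]
wrist_force: [0.6, -0.4, 0.5]
finger_gap: -0.0
```

```bash
python3 f.py
python3 - <<'E'
from h import *
w=manip.snapshot("wrist");s=manip.snapshot("scene")
b=cv2.resize(w["frame"][120:270,225:425],(533,400),interpolation=cv2.INTER_CUBIC)
x,y=proj(s,pose()[0]).astype(int)
a=cv2.resize(s["frame"][y-30:y+20,x-16:x+17],(264,400),interpolation=cv2.INTER_CUBIC)
save("c6",np.hstack([b,a]))
E
```

```text
[-0.28 -0.56 -0.17] [496.5 -73.6   6.1] 14.75
```

View pics/c6.png

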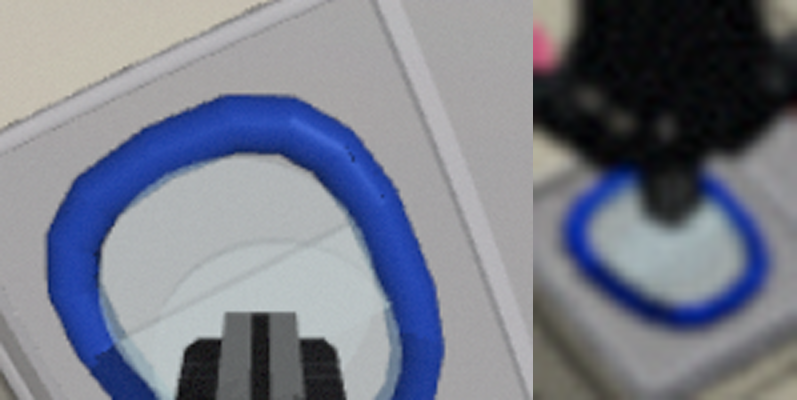

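The tips are over the blue glass, not yet touching, and the lens hasn't moved. From the pad contact I expect contact near TCP z = −0.009.

Emit:
{"api": "carry_out", "payload": {"commands": [0,0,0,0.1,0,0,0,0,0.2,0,0,0,0,0.3,0,0,0,0,0.4,0,0,0,0,0.5,0,0,0,0,0.6,0,0,0,0,0.6,0,0,0,0,0.6,0]}}

```text
t: 15.52
ee_pos: [0.4963, -0.0736, -0.0]
tcp_rot: [-0.652, -3.06, 0.009]
wrist_force: [-0.6, 0.6, 0.2]
finger_gap: -0.0
```

```bash
python3 f.py
```

```text
[0.03 0.19 0.25] [ 4.965e+02 -7.360e+01  1.000e-01] 15.7167
```

Emit:
{"api": "carry_out", "payload": {"commands": [0,0,0,0.1,0,0,0,0,0.2,0,0,0,0,0.3,0,0,0,0,0.4,0,0,0,0,0.4,0,0,0,0,0.4,0]}}

```text
t: 16.22
ee_pos: [0.4963, -0.0736, -0.004]
tcp_rot: [-0.652, -3.06, 0.009]
wrist_force: [-0.1, -0.0, 0.1]
finger_gap: -0.001
```

```bash
python3 f.py
```

```text
[-0.08  0.33  0.29] [496.5 -73.6  -3.8] 16.4167
```

Emit:
{"api": "carry_out", "payload": {"commands": [0,0,0,0.1,0,0,0,0,0.2,0,0,0,0,0.3,0,0,0,0,0.3,0,0,0,0,0.3,0]}}

```text
t: 16.83
ee_pos: [0.4963, -0.0737, -0.0069]
tcp_rot: [-0.652, -3.061, 0.009]
wrist_force: [0.3, -0.1, 0.2]
finger_gap: -0.004
```

```bash
python3 f.py
```

```text
[ 0.11 -0.29 -0.35] [496.5 -73.7  -6.8] 17.0333
```

Emit:
{"api": "carry_out", "payload": {"commands": [0,0,0,0.1,0,0,0,0,0.2,0,0,0,0,0.2,0,0,0,0,0.2,0]}}

```text
t: 17.37
ee_pos: [0.4964, -0.0737, -0.0089]
tcp_rot: [-0.652, -3.061, 0.009]
wrist_force: [0.6, 0.1, 0.3]
finger_gap: -0.001
```

```bash
python3 f.py
```

```text
[ 0.56  0.25 -0.28] [496.5 -73.7  -8.8] 17.5667
```

Emit:
{"api": "carry_out", "payload": {"commands": [0,0,0,0.1,0,0,0,0,0.1,0,0,0,0,0.1,0]}}

```text
t: 17.82
ee_pos: [0.4966, -0.0737, -0.0097]
tcp_rot: [-0.652, -3.061, 0.008]
wrist_force: [-0.1, -1.0, 0.3]
finger_gap: -0.0
```

```bash
python3 f.py
```

```text
[ 0.04 -0.12  1.16] [496.6 -73.7  -9.7] 18.0167
```

Emit:
{"api": "carry_out", "payload": {"commands": [0,0,0,0.06,0,0,0,0,0.06,0]}}

```text
t: 18.18
ee_pos: [0.4967, -0.0737, -0.0102]
tcp_rot: [-0.652, -3.061, 0.008]
wrist_force: [-0.6, -0.3, 2.1]
finger_gap: 0.001
```

```bash
python3 f.py
```

```text
[-0.03  0.13  1.88] [496.7 -73.7 -10.2] 18.3833
```

There is a clear light touch on the blue glass (1.9 N, about 1 mm of sinking). I lift straight off and go back to the pad.

Emit:
{"api": "carry_out", "payload": {"commands": [0,0,0,-1,0,0,0,0,-3,0,0,0,0,-7,0,0,0,0,-11,0,0,0,0,-15,0,0,0.5,2,-19,0,0,1.5,5,-21,0,0,2.5,9,-21,0]}}

```text
t: 19.05
ee_pos: [0.5165, 0.0175, 0.2067]
tcp_rot: [-0.664, -3.07, 0.002]
wrist_force: [2.2, 0.4, -0.3]
finger_gap: -0.001
```

Run:
```python
from h import *
p,Q=pose();print(p,Q.inv().apply(np.array([.560,.367,.175])-p)*100)
w=manip.snapshot("wrist");save("after_blue",w["frame"])
```

```text
[0.51646366 0.01747554 0.20668292] [10.48829636 33.62952082  3.11716112]
```

Emit:
{"api": "carry_out", "payload": {"commands": [0,1.2,4,0,0,0,2.5,8,0,0,0,3.7,12,0,0,0,5,16,0,0,0,6.2,20,0,0,0,7.5,24,0,0,0,8.7,28,0,0,0,10,32,0,0]}}

```text
t: 19.77
ee_pos: [0.5507, 0.3518, 0.2047]
tcp_rot: [-0.641, -3.07, -0.004]
wrist_force: [0.9, 0.1, -0.6]
finger_gap: 0.001
```

Run:
```python
from h import *
manip.snapshot("wrist")
p,Q=pose();print(p,Q.inv().apply(np.array([.560,.367,.175])-p)*100)
```

```text
[0.54796911 0.36334137 0.20321635] [-0.99346485  0.78612388  2.81743487]
```

Emit:
{"api": "carry_out", "payload": {"commands": [0,-0.9,0.8,0,0,0,-0.9,0.8,0.5,0,0,-0.9,0.8,1.5,0,0,-0.9,0.8,2.5,0,0,-0.9,0.8,2.8,0,0,-0.9,0.8,2.8,0]}}

```text
t: 20.32
ee_pos: [0.5584, 0.3653, 0.1734]
tcp_rot: [-0.626, -3.068, -0.01]
wrist_force: [0.7, 0.5, 0.7]
finger_gap: 0.0
```

```bash
python3 f.py
python3 - <<'E'
from h import *
p,Q=pose();print(p,Q.as_rotvec(),Q.inv().apply(np.array([.560,.367,.162])-p)*100)
E
```

```text
[0.15 0.06 1.21] [559.5 367.1 176. ] 20.5167
[0.55954052 0.36710986 0.175973  ] [-0.62485917 -3.07091142 -0.01529899] [-0.05987149 -0.0033739   1.39681219]
```

Emit:
{"api": "carry_out", "payload": {"commands": [0,0,0,0.3,0,0,0,0,0.6,0,0,0,0,0.9,0,0,0,0,1.1,0,0,0,0,1.2,0,0,0,0,1.2,0]}}

```text
t: 21.02
ee_pos: [0.5592, 0.3672, 0.1634]
tcp_rot: [-0.625, -3.07, -0.014]
wrist_force: [-0.1, 0.1, -0.5]
finger_gap: 0.002
```

```bash
python3 f.py
```

```text
[-0.27 -0.18  0.33] [559.6 367.3 164.1] 21.2167
```

Clear of the pad. I press to just short of the stop, which was at 0.1476.

Emit:
{"api": "carry_out", "payload": {"commands": [0,0,0,0.2,0,0,0,0,0.5,0,0,0,0,0.8,0,0,0,0,1.1,0,0,0,0,1.4,0,0,0,0,1.5,0,0,0,0,1.5,0,0,0,0,1.5,0]}}

```text
t: 21.88
ee_pos: [0.5598, 0.3675, 0.1495]
tcp_rot: [-0.625, -3.072, -0.016]
wrist_force: [0.6, 0.4, 4.1]
finger_gap: 0.004
```

```bash
python3 f.py
```

```text
[0.72 0.   3.18] [559.8 367.5 149.5] 22.0833
```

Emit:
{"api": "carry_out", "payload": {"commands": [0,0,0,0.1,0,0,0,0,0.2,0,0,0,0,0.25,0,0,0,0,0.25,0]}}

```text
t: 22.42
ee_pos: [0.5598, 0.3676, 0.1476]
tcp_rot: [-0.625, -3.072, -0.017]
wrist_force: [-0.3, -1.0, 6.6]
finger_gap: 0.002
```

```bash
python3 f.py
```

```text
[-0.46 -0.55  6.05] [559.8 367.6 147.7] 22.6167
```

The pad is at the hard stop again (6 N at 0.1477). I lift and move to the orange lens.

Emit:
{"api": "carry_out", "payload": {"commands": [0,0,0,-2,0,0,0,0,-4,0,0,0,0,-5.5,0,0,0,0,-5.5,0,0,-1,-4,-5.5,0,0,-2,-8,-5.5,0,0,-3,-12,-5.5,0,0,-4,-16,-5.5,0]}}

```text
t: 23.28
ee_pos: [0.5326, 0.2022, 0.1985]
tcp_rot: [-0.623, -3.069, -0.014]
wrist_force: [1.2, -0.7, 0.4]
finger_gap: -0.002
```

Run:
```python
from h import *
p,Q=pose();print(p,Q.inv().apply(np.array([.505,.130,.12])-p)*100)
```

```text
[0.53261601 0.20215373 0.19851365] [-0.35764233 -7.77356337  7.79588232]
```

Emit:
{"api": "carry_out", "payload": {"commands": [0,-0.2,-4,0,0,0,-0.4,-7.8,0,0,0,-0.4,-7.8,2,0,0,-0.4,-7.8,5,0,0,-0.4,-7.8,7.5,0,0,-0.4,-7.8,7.5,0,0,-0.4,-7.8,7.5,0]}}

```text
t: 23.87
ee_pos: [0.5033, 0.1291, 0.1209]
tcp_rot: [-0.622, -3.065, -0.009]
wrist_force: [1.0, 0.2, 1.0]
finger_gap: -0.004
```

```bash
python3 w.py orange
```

```text
orange 262 px [275 138] [365 235] rect mm ((505.4425964355469, 130.11026000976562), (92.48221588134766, 77.20469665527344), 9.113733291625977)
tcp [0.5033 0.1291 0.1209] tool shift cm [-0.16  0.18 -0.  ] 23.9167
```

The orange rim measures 92×77 mm at (0.5054, 0.1301). I descend to z of about 0, with contact expected near −0.0093.

Emit:
{"api": "carry_out", "payload": {"commands": [0,-0.2,0.2,2,0,0,-0.2,0.2,4,0,0,-0.2,0.2,6,0,0,-0.2,0.2,8,0,0,-0.2,0.2,10,0,0,-0.2,0.2,11,0,0,-0.2,0.2,11,0,0,-0.2,0.2,11,0]}}

```text
t: 24.58
ee_pos: [0.5073, 0.132, 0.0136]
tcp_rot: [-0.623, -3.069, -0.013]
wrist_force: [0.1, -0.0, -0.3]
finger_gap: -0.002
```

```bash
python3 f.py;python3 - <<'E'
from h import *
p,Q=pose();print(p,Q.inv().apply(np.array([.5055,.130,0])-p)*100)
E
```

```text
[ 0.33 -0.19  0.11] [507.8 132.1  14.2] 24.7833
[0.50778815 0.13214801 0.01418256] [ 0.11278155 -0.29768932  1.41725336]
```

Emit:
{"api": "carry_out", "payload": {"commands": [0,0.1,-0.3,0.3,0,0,0.1,-0.3,0.7,0,0,0.1,-0.3,1.1,0,0,0.1,-0.3,1.5,0,0,0.1,-0.3,1.7,0,0,0.1,-0.3,1.7,0,0,0.1,-0.3,1.7,0]}}

```text
t: 25.37
ee_pos: [0.5054, 0.1299, -0.0032]
tcp_rot: [-0.623, -3.07, -0.014]
wrist_force: [-0.7, -0.2, 0.2]
finger_gap: -0.001
```

```bash
python3 f.py
```

```text
[ 0.31 -0.13  0.23] [505.8 130.   -2.7] 25.5667
```

Emit:
{"api": "carry_out", "payload": {"commands": [0,0,0,0.1,0,0,0,0,0.2,0,0,0,0,0.3,0,0,0,0,0.4,0,0,0,0,0.5,0,0,0,0,0.5,0,0,0,0,0.5,0]}}

```text
t: 26.15
ee_pos: [0.5057, 0.13, -0.0078]
tcp_rot: [-0.623, -3.071, -0.015]
wrist_force: [-0.8, 0.8, 0.4]
finger_gap: -0.002
```

```bash
python3 f.py
```

```text
[ 0.24 -0.35 -0.3 ] [505.8 130.1  -7.6] 26.35
```

Emit:
{"api": "carry_out", "payload": {"commands": [0,0,0,0.1,0,0,0,0,0.2,0,0,0,0,0.2,0,0,0,0,0.2,0]}}

```text
t: 26.68
ee_pos: [0.506, 0.1301, -0.0095]
tcp_rot: [-0.623, -3.071, -0.015]
wrist_force: [0.4, -0.7, 1.3]
finger_gap: 0.003
```

```bash
python3 f.py
```

```text
[-0.02  0.01  0.59] [505.9 130.1  -9.5] 26.8833
```

Emit:
{"api": "carry_out", "payload": {"commands": [0,0,0,0.1,0,0,0,0,0.1,0,0,0,0,0.1,0]}}

```text
t: 27.13
ee_pos: [0.506, 0.1301, -0.0104]
tcp_rot: [-0.623, -3.071, -0.015]
wrist_force: [0.6, -0.1, 2.1]
finger_gap: -0.004
```

```bash
python3 f.py
```

```text
[-0.62 -0.16  2.02] [506.  130.1 -10.4] 27.3333
```

There is a light touch on the orange glass (2 N). I lift clear and check that nothing was displaced.

Emit:
{"api": "carry_out", "payload": {"commands": [0,0,0,-1,0,0,0,0,-3,0,0,0,0,-7,0,0,0,0,-11,0,0,0,0,-15,0,0,0,0,-16,0,0,0,0,-16,0,0,0,0,-16,0]}}

```text
t: 28.0
ee_pos: [0.507, 0.1284, 0.1502]
tcp_rot: [-0.624, -3.072, -0.017]
wrist_force: [-0.2, 0.5, -0.7]
finger_gap: -0.002
```

```bash
python3 f.py; python3 w.py orange; python3 w.py blue
python3 - <<'E'
from h import *
im=cv2.imread("pics/w_blue.png"); cv2.imwrite("pics/final.png",im)
E
```

```text
[ 0.21  0.28 -0.3 ] [505.6 128.  147.7] 28.2
orange 241 px [278 133] [362 222] rect mm ((505.61907958984375, 129.21836853027344), (92.02845764160156, 77.05506896972656), 1.546021819114685)
tcp [0.5056 0.128  0.1477] tool shift cm [0.04 0.11 0.  ] 28.25
blue 183 px [129 203] [193 275] rect mm ((497.15716552734375, -72.8260726928711), (91.4974136352539, 79.86168670654297), 8.201567649841309)
tcp [0.5057 0.128  0.1478] tool shift cm [ -7.04 -18.83  -0.19] 28.3
```

View pics/final.png

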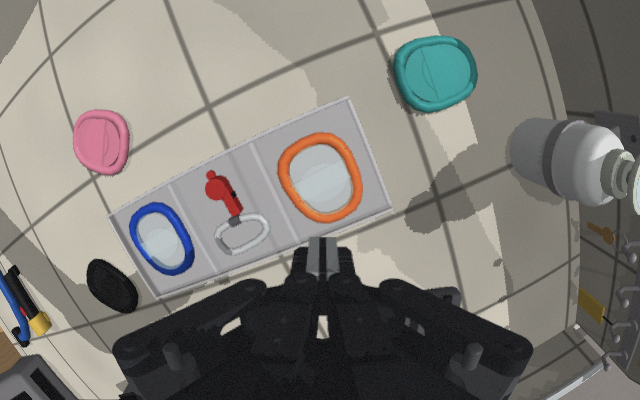

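Both lenses lie in place, blue at (161,238) and orange at (320,177), and the pad is back up. The orange box angle changed between readings, so I check it once with an ellipse fit against the earlier picture and then hand in.

Run:
```python
from h import *
import pickle
s,p,rv=pickle.load(open("w1.pkl","rb"))
P2=pose();s2=manip.snapshot("wrist")
for n,lo,hi in(("blue",(105,120,60),(130,255,255)),("orange",(5,140,90),(18,255,255))):
  for S,P in((s,(p,R.from_rotvec(rv))),(s2,P2)):
    m=cv2.inRange(cv2.cvtColor(S["frame"],cv2.COLOR_RGB2HSV),lo,hi)
    m[:, 500:]=0; m[:,:50]=0
    c=max(cv2.findContours(m,0,1)[0],key=cv2.contourArea)[:,0]
    W=np.array([onz(S,u,v,.012,P)[:2]*1000 for u,v in c],np.float32)
    print(n,cv2.fitEllipse(W))
print(manip.sense()["wrist_force"],manip.sense()["t"]); print(manip.hand_in())
```

```text
blue ((496.50531005859375, -73.1473388671875), (82.80290985107422, 94.48860931396484), 97.24131774902344)
blue ((496.1682434082031, -73.73606872558594), (81.09918975830078, 94.5396728515625), 93.2916030883789)
orange ((504.3984680175781, 129.88607788085938), (79.98597717285156, 94.50595092773438), 94.80685424804688)
orange ((504.2722473144531, 129.24192810058594), (78.69386291503906, 95.00579833984375), 94.2530746459961)
[ 0.06475635 -0.09259555 -0.87747418] 28.35
the job is handed in; nothing more can be done
None
```

I did the job in the order asked and handed it in at t ≈ 28.4 s of the 64 s allowed:

1. **Pad, first press:** all the way to the hard stop, about 6 N.
2. **Blue lens:** a light touch on the middle of the glass, about 1.9 N.
3. **Pad, second press:** to the hard stop again, about 6 N at the same height.
4. **Orange lens:** a light touch on the middle of the glass, about 2.0 N.

**Last checks:** the arm is well above everything, with only noise-level force (under 1 N) on the wrist. Both lenses lie where they were: comparing ellipse fits from before and after, their centres agree within about 1 mm. The pad, whistle, clip and look-alikes look undisturbed.

**What disagreed:**
- **Finger length:** the closed fingertips made contact about 24 mm lower than the stated TCP and my camera heights predicted. I found every contact by force instead, and the offset was the same at the pad and both lenses.
- **Lens angles:** the box-fit angle of the orange lens changed from 9° to 1.5° between pictures. The ellipse fit shows only 0.6° of change for it and 4° for blue, which I take as fitting noise.
- **Gel:** I inferred the dabs from the full presses and touches, and did not see any gel in the pictures.

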